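Pack the brittle resin column from under the magnifier

TASK

Take the black resin ruined column out from under the magnifier's lens, keeping it upright and squeezing it with no more than 45 N because the resin cracks, and set it down softly, standing, in the empty compartment of the clear tray. Let go of it, then slide the loaded tray slowly sideways across the platform until its long side rests against the side of the aluminium cases, without ramming them. Do not touch the magnifier, keep the shrub standing in its compartment, and leave the pawn where it is.

Things in the scene. Friction and masses are not known exactly. Their poses are not given: they have to be found in the camera images.
- column: Black resin ruined column, upright, about 130 mm tall, 0.15 to 0.31 kg. Round foot 64 mm wide, narrowing to a round fluted shaft 40 mm wide from 28 to 112 mm up (grip it 60 to 85 mm up); jagged top. Yaw does not matter. Brittle: breaks if the fingers squeeze (each pad) with over 45 N or it meets the tray with over 30 N; a 25 N grip carries it. Origin: centre of the underside, z up.
- magnifier: Desk magnifier, screwed down. Origin: centre of the underside of its round base (116 mm wide, 20 mm high), z up; its -x points roughly to the robot. A 20 mm post rises from the origin to 243 mm, with a turning knob (42 mm wide, not used) on its +y side, 222 mm up, and carries the lens over x = -0.10. The column stands under the lens at about x = -0.13, y = 0 in this frame.
- lens (a point): Centre of the round lens: 115 mm wide with rim, level, underside 203 mm and top 215 mm above the platform; axes as the magnifier's. It overhangs the column's axis by 17 to 38 mm on the -x side: a gripper pointing straight down cannot get in; one leaning back about 45 degrees towards the magnifier's -x can.
- tray: Loose clear acrylic tray, 200 mm along its x, 150 mm along its y, 35 mm high, walls and floor 5 mm, about 0.5 kg; slides. A full-height divider at x = 0 makes two compartments, each 92 by 140 mm inside: the one at -x (nearer the robot) is empty, the one at +x holds the shrub. Origin: centre of the underside, z up; its +y side faces the cases.
- tray_free (a point): Centre of the inner floor of the tray's empty compartment, 5 mm above the tray's underside; axes as the tray's.
- tray_edge (a point): Middle of the outer face of the tray's long +y side (the side that comes to rest against the cases), 17.5 mm above its underside; axes as the tray's.
- case: Two stacked aluminium storage cases, one block 300 mm along its own x, 220 mm along y, 226 mm high, which does not move. Origin: centre of the underside, z up. Its flat side towards the tray is the face at y = -0.11 m in this frame; the tray starts 50 to 90 mm from it, up to 0.08 rad askew.
- shrub: Green plastic shrub cluster on a 68 mm disc, 58 mm tall, 0.06 kg, standing loose in the tray's far (+x) compartment. Origin: centre of the underside. Bystander, rides with the tray.
- pawn: Maple chess pawn, 98 mm tall, foot 48 mm across, standing loose on the platform. Origin: centre of the underside. Bystander.
Not all that is in view belongs to the job. Of the things that look like the tray, take the one that is farthest from the robot's base at the start. Of the things like the column, leave any that is yellow; of the rest the larger one is meant.

How it is judged:
On the way, in this order (a step that is already met when the one before it is completed fails the run):
1. the column stands upright in the tray's empty compartment, let go (x of column in the frame of tray between -0.068 and -0.03 m and y of column in the frame of tray between -0.045 and 0.045 m and z of column in the frame of tray between 0.001 and 0.01 m and angle between column's own z axis and vertical below 0.08 rad and contact force between the fingers and column below 0.1 N), for 0.2 s.
2. the tray, with the column standing in it, has been slid against the cases (x of column in the frame of tray between -0.068 and -0.03 m and y of column in the frame of tray between -0.045 and 0.045 m and z of column in the frame of tray between 0.001 and 0.01 m and angle between column's own z axis and vertical below 0.08 rad and y of tray_edge in the frame of case above -0.117 m and angle between the y axis of tray and the y axis of case, either way round below 0.06 rad and x of tray_edge in the frame of case between -0.15 and 0.15 m and height (world z) of tray below 0.006 m and angle between tray's own z axis and vertical below 0.05 rad), for 0.2 s.
At the end, for the whole second after the job is handed in: Column upright (0.08 rad) on the floor of the tray's -x compartment; tray flat, its +y side within 7 mm of the cases' side and parallel within 0.06 rad; shrub standing in the +x compartment; pawn within 15 mm of its place; column and tray at rest (all of step 2 and x of shrub in the frame of tray between 0.02 and 0.08 m and angle between shrub's own z axis and vertical below 0.15 rad and linear speed of each of column, tray below 0.02 m/s and distance of pawn from where it was at the start of the episode below 0.015 m); the robot touches nothing.
It fails at once if the fingers squeeze the column with more than 45 N (contact force between the fingers and column above 90 N).
It fails at once if the column meets the tray with more than 30 N or tips more than 0.35 rad from upright (contact force between column and tray above 30 N or angle between column's own z axis and vertical above 0.35 rad).
It fails at once if the magnifier is touched with more than 3 N (contact force between magnifier and anything else above 3 N).
It fails at once if the tray is rammed into the cases with more than 30 N (contact force between tray and case above 30 N).
It fails at once if the shrub tips over, or the pawn is moved more than 15 mm (angle between shrub's own z axis and vertical above 0.5 rad or distance of pawn from where it was at the start of the episode above 0.015 m).
It also fails if it takes over 69 s, if anything falls off the work surface, if the arm or the gripper's body presses on something with over 40 N, if the wrist force passes 120 N, or if a joint passes its speed limit or range.

ROBOT

A 7-joint arm with a two-finger parallel gripper is mounted at the origin on the work surface. World frame = base frame: x ahead of the robot, y to its left, z up, the work surface at z = 0. Lengths are in m, angles in rad, forces in N, time in s.
With the tool pointing down it reaches from about 0.425 to 0.925 m from the base axis. Payload 6.8 kg.
Tool frame: the origin (TCP) lies on the front face of the gripper's body, between the roots of the fingers; the fingertips stand 73 mm ahead of it and the grasp point (between the pads) lies 54 mm ahead of it (env.nose_length is the distance from the TCP to the fingertips, in m); z points along the fingers, y is the line along which they close (so a half turn about z gives the same grasp; the last joint's range is limited). The gripper opens to 85 mm and grips with 20 to 120 N. Pads are 22 mm wide; open, the fingers measure 114 mm over their backs; the gripper's body (76 mm by 85 mm) begins 54 mm behind the grasp point. The pads swing forward as they close: fully open they stand 13 mm farther back than shut.
Start: joints at [-1.361, 0.477, 0.022, 1.555, -0.011, 1.109, -0.083], TCP at [0.211, 0.641, 0.304] pointing down, gripper open.
Joint ranges: [-2.96, 2.96], [-0.34, 2.1], [-1.41, 1.46], [0.24, 2.44], [-1.37, 4.51], [0.17, 1.92], [-2.96, 2.96]. Speed limits (rad/s): [2.39, 2.39, 3.14, 3.14, 3.14, 3.14, 3.14].

INTERFACE

Orientations are given as a unit quaternion [w, x, y, z].
In Python, from cell import env, kin, camera, calibration, job gives the robot as it stands. The module is installed in compiled form; this text tells all that it offers. Calls block until the motion is done:
- env.reach(position, orientation): joint-space move of the TCP to a pose.
- env.movel(position, velocity=0.15, rot=None, stop_force=None): straight line of the TCP; rot=None keeps the orientation; velocity is the mean speed in m/s. With stop_force (N) it stops when the force on the tool has changed by that much, and returns True; else False.
- env.goto_joints(angles): joint-space move.
- env.grip(opening, f_grip=None): finger opening in m; f_grip is the grip in N (None keeps the last); returns when the fingers have stopped.
- env.dwell(seconds).
- kin.inverse_kinematics(position, orientation): joint angles nearest the present ones, or None.
- env.get_state(): the state.
- camera(name): name is "scene" or "top" or "wrist"; returns (picture, depth): 400x640x3 uint8, blue, green, red; 400x640 float32, m along the optical axis (not along the pixel's ray), 0 where there is no reading.
- calibration(name): a dict with "fx", "fy", "cx", "cy" (pixels), "rvec" (rotation vector, rad) and "tvec" (3), from world to camera coordinates, as OpenCV has them. Camera axes: x right, y down, z forward; pixel columns grow to the right and rows downward; lengths in m; the calibration is good to about 2 mm. A picture is of the moment at which its call begins: read the wrist's pose just before it. calibration takes no time and is no camera call; for the wrist camera it gives the pose at the moment of the call.
A pose or a line that the arm cannot do raises env.PlanningError and nothing moves.
- job.job_done(): hands the job in; it is judged then, once.
The state is a dict: "time": time; "qpos": joint angles; "joint_velocities": joint speeds; "joint_torque": joint torques, N m; "tcp_pos": TCP position; "orientation": TCP orientation; "force": force on the tool from outside, world axes, zero at the start; "torque": the same for the moment, N m; "opening": finger opening in m; "gripper_force": force on a finger pad.
Only numpy, scipy, OpenCV 4.12 (cv2) and the standard library are available. Lean on these libraries where they do the work, as an engineer would, in place of code of your own. Each camera call takes 0.05 s, during which the arm holds its last target. There are 200 camera calls.

## Working session

There is one attempt and no reset: what is moved stays moved. The work goes in short steps, each a Python script; the robot and the scene stay as the last script left them, time stands still between calls to the robot, and variables do not carry over. Pictures are saved under pics/ and viewed, at most 13 in all, crops included, and the job is handed in when it is done.

```bash
mkdir -p pics
cat > h.py <<'E'
import numpy as np, cv2
from cell import env, kin, camera, calibration, job
def cloud(name):
    c=calibration(name); im,d=camera(name)
    v,u=np.mgrid[0:400,0:640]
    P=np.stack([(u-c['cx'])/c['fx']*d,(v-c['cy'])/c['fy']*d,d],-1)
    R=cv2.Rodrigues(np.array(c['rvec'],float))[0]
    W=(P-np.array(c['tvec']).ravel())@R
    W[d==0]=np.nan
    return im,W
E
python3 - <<'E'
from h import *
for n in("scene","top"):
    im,W=cloud(n); np.savez(''+n+'.npz',im=im,W=W)
    cv2.imwrite(f'pics/{n}0.png',im)
    c=calibration(n);print(n,c)
print(env.get_state())
E
```

```text
scene {'fx': 463.0738683884414, 'fy': 463.0738683884414, 'cx': 326.31010586325937, 'cy': 196.07017753515433, 'rvec': array([ 2.41067743,  0.60022365, -0.21959871]), 'tvec': array([-0.48168896, -0.00741462,  1.55268883])}
top {'fx': 399.09200092356895, 'fy': 399.09200092356895, 'cx': 320.6213805385389, 'cy': 197.11766288416976, 'rvec': array([ 2.15302746, -2.18745877,  0.12062062]), 'tvec': array([0.10246679, 0.47980203, 1.12191083])}
{'time': 0.1, 'qpos': array([-1.36108918,  0.47772101,  0.02236224,  1.5563533 , -0.01151336,
        1.1092418 , -0.08310922]), 'joint_velocities': array([-1.45641236e-03, -1.05516278e-03,  1.51590716e-03, -3.57901329e-03,
       -7.06914154e-04, -2.17633104e-05, -4.11712220e-04]), 'joint_torque': array([ 3.82765284e-03, -5.97757101e+01,  1.61367293e+00, -2.81956530e+01,
        1.28193595e-02,  4.97792324e-03, -3.26423492e-05]), 'tcp_pos': array([0.21081086, 0.64081392, 0.30302049]), 'orientation': array([-7.02996835e-05,  1.58241839e-01,  9.87400063e-01, -7.94446160e-04]), 'force': array([-0.54582345, -0.45017727, -1.13810158]), 'torque': array([7.03161518e-03, 7.46487602e-03, 9.97280027e-05]), 'gripper_force': 0.0, 'opening': 0.08523015278686365}
```

View pics/scene0.png

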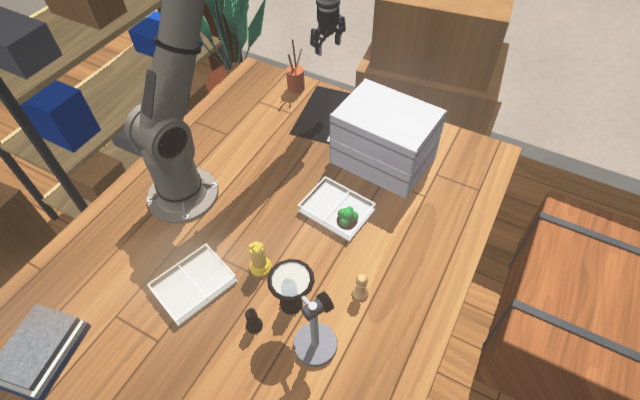

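View pics/top0.png

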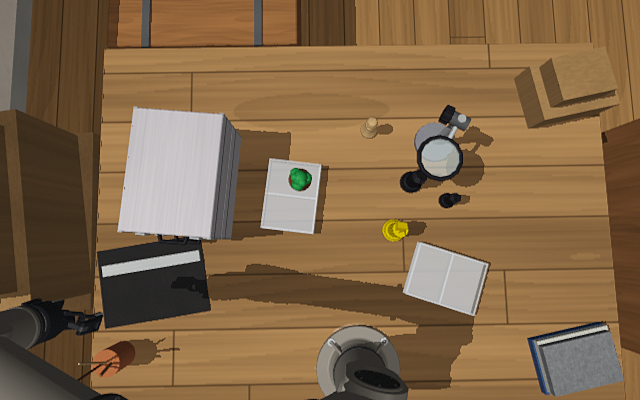

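Run:
```python
import numpy as np,cv2
T=np.load('top.npz');S=np.load('scene.npz')
for n,D,px in(('top',T,dict(base=(370,350),tray=(291,205),tray2=(446,278),col=(411,181),small=(449,200),yel=(395,230),lens=(440,158),pawn=(370,127),case=(170,170),mat=(150,285),table=(330,250),shrub=(300,180))),('scene',S,dict(col=(290,303),small=(253,321),yel=(259,257),lens=(291,275),base=(315,350),pawn=(360,290),tray=(330,210)))):
    for k,(u,v) in px.items(): print(n,k,D['W'][v,u].round(3))
# grid maps: points by height
for n,D in(('top',T),('scene',S)):
    W=D['W'].reshape(-1,3)
    def sel(x0,x1,y0,y1,z0,z1):
        m=(W[:,0]>x0)&(W[:,0]<x1)&(W[:,1]>y0)&(W[:,1]<y1)&(W[:,2]>z0)&(W[:,2]<z1); return W[m]
    np.set_printoptions(precision=4,suppress=True)
    p=sel(.3,.9,0,.4,.029,.042)
    if len(p)>10: print(n,'trayrim',len(p),cv2.minAreaRect(p[:,:2].astype(np.float32)),np.median(p[:,2]))
    p=sel(.2,1.,.2,.8,.215,.24)
    if len(p)>10: print(n,'case top',len(p),cv2.minAreaRect(p[:,:2].astype(np.float32)),np.median(p[:,2]))
# crops
a=cv2.resize(T['im'][90:220,350:490],None,fx=4,fy=4,interpolation=cv2.INTER_CUBIC)[:, :]
b=cv2.resize(S['im'][230:380,200:390],None,fx=2.5,fy=2.5,interpolation=cv2.INTER_CUBIC)
cv2.imwrite('pics/crop.png',np.hstack([cv2.resize(a,(400,375)),cv2.resize(b,(400,375))]))
```

```text
top base [ 0.064 -0.03   0.06 ]
top tray [0.462 0.181 0.006]
top tray2 [ 0.247 -0.253  0.03 ]
top col [ 0.514 -0.15   0.095]
top small [ 0.463 -0.259  0.072]
top yel [ 0.382 -0.098  0.115]
top lens [ 0.552 -0.195  0.215]
top pawn [ 0.667 -0.044  0.091]
top case [0.53  0.452 0.23 ]
top mat [0.239 0.585 0.005]
top table [ 0.33   0.07  -0.001]
top shrub [0.526 0.152 0.065]
scene col [ 0.535 -0.187  0.044]
scene small [ 0.48  -0.282  0.059]
scene yel [ 0.402 -0.127  0.093]
scene lens [ 0.551 -0.186  0.212]
scene base [ 0.652 -0.26   0.018]
scene pawn [ 0.685 -0.06   0.038]
scene tray [ 0.468  0.171 -0.001]
top trayrim 733 ((0.5076639652252197, 0.22238993644714355), (0.24381133913993835, 0.3016553819179535), 84.72139739990234) 0.03490459949235682
top case top 11554 ((0.5276907682418823, 0.4523460566997528), (0.2225562036037445, 0.3046245872974396), 84.62439727783203) 0.22619824242127867
scene trayrim 657 ((0.5276718139648438, 0.23810327053070068), (0.30560502409935, 0.29503750801086426), 2.340287923812866) 0.03321323220991727
scene case top 4562 ((0.4401736855506897, 0.47694283723831177), (0.2723947763442993, 0.5263134241104126), 73.791259765625) 0.22254609516256596
```

View pics/crop.png

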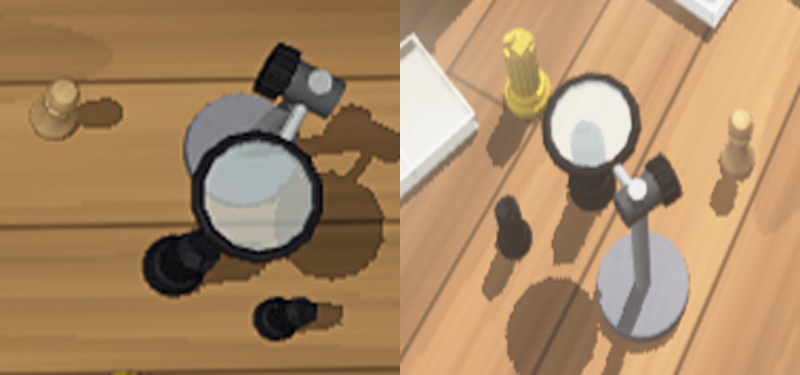

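Run:
```python
import numpy as np,cv2
from scipy.optimize import least_squares
np.set_printoptions(precision=4,suppress=True)
T=np.load('top.npz');S=np.load('scene.npz')
def pts(D,x0,x1,y0,y1,z0,z1):
    W=D['W'].reshape(-1,3)
    m=(W[:,0]>x0)&(W[:,0]<x1)&(W[:,1]>y0)&(W[:,1]<y1)&(W[:,2]>z0)&(W[:,2]<z1); return W[m]
def circ(p,r,c0):
    f=lambda c:np.hypot(p[:,0]-c[0],p[:,1]-c[1])-r
    s=least_squares(f,c0,loss='soft_l1',f_scale=.002); return s.x,len(p),np.sqrt(np.median(s.fun**2))
for n,D in(('top',T),('scene',S)):
    print(n)
    for lo,hi in((.04,.11),): 
        p=pts(D,.47,.60,-.23,-.12,lo,hi); print('shaft',circ(p,.02,p[:,:2].mean(0)))
    p=pts(D,.47,.60,-.23,-.12,.006,.014); print('foot',circ(p,.032,p[:,:2].mean(0)) if len(p)>5 else len(p))
    p=pts(D,.45,.68,-.28,-.10,.2,.225); f=lambda q:np.clip(np.hypot(*(p[:,:2]-q).T)-.0575,0,None)
    print('lens',len(p),cv2.minEnclosingCircle(p[np.hypot(*(p[:,:2]-[.552,-.19]).T)<.065][:,:2].astype(np.float32)))
    p=pts(D,.58,.75,-.33,-.13,.014,.026); print('magbase',len(p),cv2.minEnclosingCircle(p[:,:2].astype(np.float32)))
    p=pts(D,.55,.75,-.33,-.15,.225,.30); print('magtop',len(p),p.mean(0),p.min(0),p.max(0))
    p=pts(D,.35,.45,-.16,-.05,.03,.2); print('yellow',p.min(0),p.max(0),np.median(p,0))
    p=pts(D,.43,.52,-.31,-.23,.01,.2); print('small',p.min(0),p.max(0),np.median(p,0))
    p=pts(D,.62,.74,-.1,0,.02,.15); print('pawn',p.min(0),p.max(0),np.median(p,0))
    p=pts(D,.33,.63,.05,.28,.031,.039); h=D; 
    if n=='top':
        q=p[np.hypot(p[:,0]-.515,p[:,1]-.155)>.045]; np.save('rim.npy',q); r=cv2.minAreaRect(q[:,:2].astype(np.float32)); print('rim',len(q),r)
        q=pts(D,.35,.7,.3,.6,.222,.232);print('case',cv2.minAreaRect(q[:,:2].astype(np.float32)))
    else: print('rim',len(p),cv2.minAreaRect(p[:,:2].astype(np.float32)))
    p=pts(D,.45,.6,.1,.25,.04,.075); print('shrub',p.mean(0),p.max(0))
```

```text
top
shaft (array([ 0.5233, -0.1693]), 116, np.float64(0.00046719733819755626))
foot (array([ 0.5249, -0.1714]), 55, np.float64(0.0015497657025609207))
lens 1780 ((0.5557045340538025, -0.1941465139389038), 0.05968574434518814)
magbase 393 ((0.642866849899292, -0.24071647226810455), 0.05824850872159004)
magtop 422 [ 0.6444 -0.2274  0.2374] [ 0.6172 -0.2647  0.2253] [ 0.678  -0.1951  0.2472]
yellow [ 0.3612 -0.131   0.0303] [ 0.4045 -0.0913  0.133 ] [ 0.3828 -0.1052  0.1136]
small [ 0.4481 -0.2836  0.01  ] [ 0.4893 -0.25    0.0934] [ 0.4654 -0.2645  0.0649]
pawn [ 0.6635 -0.0682  0.02  ] [ 0.6971 -0.0326  0.0994] [ 0.6744 -0.0469  0.0872]
rim 448 ((0.4858686923980713, 0.18052643537521362), (0.1500355452299118, 0.20026396214962006), 82.45767974853516)
case ((0.5276286005973816, 0.4517383873462677), (0.22091354429721832, 0.30377301573753357), 84.8626937866211)
shrub [0.5329 0.1554 0.0541] [0.582  0.1811 0.0664]
scene
shaft (array([ 0.5254, -0.1704]), 20, np.float64(0.0008465542173994161))
foot (array([ 0.5238, -0.1684]), 77, np.float64(0.0016906003295105235))
lens 1684 ((0.5550233721733093, -0.1972387582063675), 0.05870623141527176)
magbase 1225 ((0.6429961323738098, -0.24357962608337402), 0.058118753135204315)
magtop 435 [ 0.6513 -0.2344  0.2354] [ 0.619  -0.2689  0.225 ] [ 0.6802 -0.1968  0.2451]
yellow [ 0.3648 -0.1357  0.0302] [ 0.4078 -0.0955  0.1279] [ 0.3953 -0.1232  0.0961]
small [ 0.4522 -0.2922  0.01  ] [ 0.4891 -0.2556  0.0902] [ 0.4766 -0.28    0.0572]
pawn [ 0.6668 -0.0697  0.0203] [ 0.7007 -0.0361  0.0975] [ 0.6856 -0.0589  0.0781]
rim 288 ((0.488655686378479, 0.17798477411270142), (0.15390661358833313, 0.2028941810131073), 82.16851043701172)
shrub [0.5391 0.1486 0.0523] [0.5626 0.1741 0.0642]
```

```bash
cat >> h.py <<'E'
from scipy.spatial.transform import Rotation as Ro
def rot(a,th,s=1):
    a,th=np.radians([a,th])
    z=np.array([-np.cos(a)*np.sin(th),-np.sin(a)*np.sin(th),-np.cos(th)])
    y=s*np.array([-np.sin(a),np.cos(a),0]); x=np.cross(y,z)
    q=Ro.from_matrix(np.stack([x,y,z],1)).as_quat()
    return q[[3,0,1,2]],z
def pose(g,a,th,s=1,back=0.):
    q,z=rot(a,th,s); return np.array(g)-z*(.054+back),q
COL=np.array([.524,-.170]); H=.082
E
python3 - <<'E'
from h import *
np.set_printoptions(precision=2,suppress=True)
c=calibration('wrist'); s=env.get_state()
R=cv2.Rodrigues(np.array(c['rvec']))[0]; cp=-R.T@np.array(c['tvec']).ravel()
q=s['orientation'];M=Ro.from_quat(q[[1,2,3,0]]).as_matrix()
print('cam in tool',M.T@(cp-s['tcp_pos']),'camz',M.T@R[2],env.nose_length)
for s in(1,-1):
  for th in (40,45,50):
    for a in(120,130,140,150):
        print(s,th,a,[kin.inverse_kinematics(*pose([*COL,H],a,th,s,b)) for b in(0,.12)])
T=[.438,.188]
print('tray')
for s in(1,-1):
  for th in(45,):
    for a in(130,150,180,200,220,240,260):
        print(s,th,a,[kin.inverse_kinematics(*pose([*T,z],a,th,s)) for z in(.087,.25)])
E
```

```text
cam in tool [ 0.07  0.   -0.07] camz [-0.29 -0.    0.96] 0.0726
1 40 120 [array([-0.3 ,  0.51,  0.18,  2.31,  1.49,  0.56,  2.11]), array([-0.37,  0.26,  0.04,  2.33,  1.12,  0.77,  2.41])]
1 40 130 [array([-0.26,  0.49,  0.17,  2.37,  1.8 ,  0.5 ,  2.  ]), array([-0.35,  0.2 ,  0.06,  2.42,  1.29,  0.65,  2.43])]
1 40 140 [array([-0.16,  0.47,  0.13,  2.41,  2.14,  0.48,  1.87]), None]
1 40 150 [array([ 0.36,  0.47, -0.38,  2.42,  2.23,  0.59,  2.1 ]), None]
1 45 120 [array([-0.32,  0.54,  0.15,  2.33,  1.6 ,  0.66,  1.96]), array([-0.41,  0.3 ,  0.01,  2.36,  1.23,  0.84,  2.23])]
1 45 130 [array([-0.28,  0.52,  0.14,  2.4 ,  1.9 ,  0.62,  1.84]), None]
1 45 140 [array([ 0.24,  0.52, -0.38,  2.42,  2.07,  0.8 ,  1.99]), None]
1 45 150 [array([ 1.09,  1.03, -1.36,  2.42,  2.14,  1.31,  2.65]), None]
1 50 120 [array([-0.35,  0.59,  0.13,  2.34,  1.66,  0.76,  1.84]), array([-0.45,  0.36, -0.03,  2.39,  1.31,  0.92,  2.07])]
1 50 130 [array([-0.3 ,  0.57,  0.12,  2.42,  1.96,  0.75,  1.73]), None]
1 50 140 [None, None]
1 50 150 [None, None]
-1 40 120 [array([-0.68,  0.62,  0.65,  2.33
[... 1255 characters left out ...]
0.19,  0.05, -0.38,  2.38, -1.35,  0.56,  0.44])]
1 45 260 [array([ 0.55,  0.63, -0.76,  2.31, -1.2 ,  0.37,  0.9 ]), array([-0.65,  0.17,  0.62,  2.29, -1.19,  0.96,  0.64])]
-1 45 130 [array([-1.4 ,  0.63,  0.49,  2.24,  0.76,  0.72, -0.94]), array([-1.45,  0.27,  0.52,  2.16,  0.72,  1.09, -0.69])]
-1 45 150 [array([-1.46,  0.58,  0.51,  2.41,  1.24,  0.55, -1.16]), array([-1.39,  0.13,  0.39,  2.31,  0.97,  0.95, -0.65])]
-1 45 180 [None, None]
-1 45 200 [None, None]
-1 45 220 [None, None]
-1 45 240 [None, array([ 0.19,  0.05, -0.38,  2.38, -1.35,  0.56, -2.7 ])]
-1 45 260 [array([ 0.55,  0.63, -0.76,  2.31, -1.2 ,  0.37, -2.24]), array([-1.14,  0.4 ,  1.31,  2.31, -1.32,  1.26, -2.35])]
```

```bash
cat >> h.py <<'E'
A,TH=122,43
def st():
    s=env.get_state(); print('t %.2f'%s['time'],'q',s['qpos'].round(2),'p',s['tcp_pos'].round(4),'F',s['force'].round(1),'op %.4f gf %.1f'%(s['opening'],s['gripper_force']))
E
python3 - <<'E'
from h import *
np.set_printoptions(suppress=True)
q0=env.get_state()['orientation']
jp=kin.inverse_kinematics(*pose([*COL,H],A,TH,1,.12)); jp[6]-=np.pi; print(jp.round(2))
p=env.get_state()['tcp_pos']
env.movel(p+[.0,0,.15],velocity=.3)
env.reach([.42,.16,.43],q0); st()
env.goto_joints(jp); st(); print(pose([*COL,H],A,TH,-1,.12))
im,W=cloud('wrist'); cv2.imwrite('pics/w1.png',im); np.savez('w1.npz',W=W)
im,W=cloud('scene'); cv2.imwrite('pics/s1.png',cv2.resize(im[130:380,130:450],(640,500)))
E
```

```text
[-0.39  0.27  0.02  2.37  1.22  0.79 -0.84]
t 2.65 q [-0.9  -0.03  0.39  1.91  0.01  1.26  0.74] p [0.42   0.1612 0.43  ] F [-0.6 -0.3 -0.2] op 0.0853 gf 0.0
t 4.06 q [-0.39  0.27  0.02  2.37  1.22  0.79 -0.84] p [ 0.4619 -0.0687  0.2097] F [-0.2 -0.  -0.9] op 0.0852 gf 0.0
(array([ 0.46111569, -0.06936407,  0.20925554]), array([ 0.3205492 ,  0.45107539,  0.81376154, -0.17768332]))
```

View pics/w1.png

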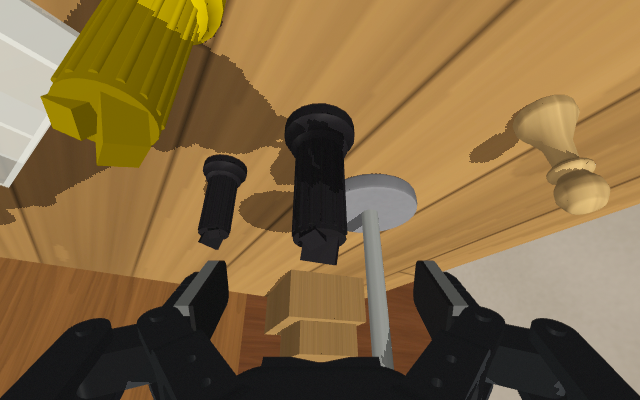

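View pics/s1.png

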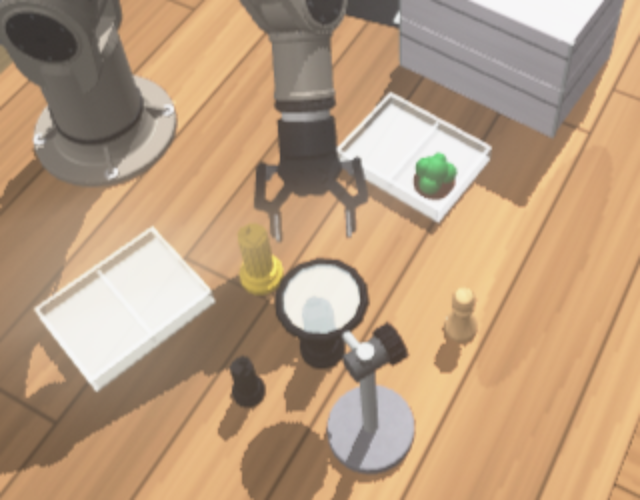

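The wrist view shows the black column (shaft at about 320,190) centred between the fingers. The yellow column (110,100) and small black column (220,200) are clear of the path, and the scene view shows the gripper behind the lens. I'll refine the position and grasp.

Run:
```python
from h import *
from scipy.optimize import least_squares
W=np.load('w1.npz')['W'][100:240,280:360].reshape(-1,3)
p=W[(W[:,2]>.04)&(W[:,2]<.105)&(np.hypot(W[:,0]-.524,W[:,1]+.17)<.04)]
c=least_squares(lambda c:np.hypot(*(p[:,:2]-c).T)-.02,COL,loss='soft_l1',f_scale=.002).x; print('col',c,len(p))
C=(c+COL)/2
g,q=pose([*C,H],A,TH,-1); 
env.movel(pose([*C,H],A,TH,-1,.04)[0],velocity=.12,rot=q)
hit=env.movel(g,velocity=.06,stop_force=8); print('hit',hit); st()
if not hit:
    env.grip(.03,f_grip=25); st()
    im,_=camera('scene'); cv2.imwrite('pics/s2.png',cv2.resize(im[180:380,180:420],(600,500)))
```

```text
col [ 0.52330617 -0.16851085] 3560
hit False
t 5.78 q [-0.26  0.52  0.1   2.33  1.61  0.63 -1.14] p [ 0.5041 -0.1379  0.1216] F [-0.4 -0.1 -0.6] op 0.0853 gf 0.0
t 6.27 q [-0.26  0.52  0.1   2.33  1.61  0.64 -1.14] p [ 0.5041 -0.138   0.1217] F [-1.7  0.8  4.5] op 0.0393 gf 26.7
```

Run:
```python
from h import *
C=np.array([.5237,-.1693]); T=np.array([.4393,.189]); A2=145
g,q=pose([*C,H],A,TH,-1)
u=lambda a:np.array([np.cos(np.radians(a)),np.sin(np.radians(a))])
env.movel(g+[0,0,.008],velocity=.03); st()
C1=C+.085*u(115)
env.movel(pose([*C1,H+.008],A,TH,-1)[0],velocity=.08); st()
env.movel(pose([*C1,H+.15],A,TH,-1)[0],velocity=.15); st()
p2,q2=pose([*T,H+.12],A2,TH,-1)
try: env.movel(p2,velocity=.15,rot=q2)
except env.PlanningError as e: print(e)
st()
im,_=camera('scene'); cv2.imwrite('pics/s3.png',cv2.resize(im[100:350,180:500],(640,500)))
im,W=cloud('top'); np.savez('t3.npz',im=im,W=W)
```

```text
t 6.73 q [-0.26  0.5   0.11  2.33  1.59  0.63 -1.1 ] p [ 0.5042 -0.138   0.1296] F [-0.1 -0.1 -2.5] op 0.0394 gf 26.2
t 7.94 q [-0.4   0.48  0.02  2.38  1.43  0.74 -1.15] p [ 0.4683 -0.0616  0.1296] F [ 0.1 -0.6 -1.8] op 0.0393 gf 26.2
t 9.04 q [-0.39  0.15  0.01  2.31  1.06  0.88 -0.62] p [ 0.4678 -0.0613  0.2707] F [ 0.2  0.1 -1.5] op 0.0392 gf 26.2
t 11.05 q [-0.76  0.26 -0.28  2.27  1.03  1.02 -0.82] p [0.4093 0.2094 0.2416] F [ 0.7 -1.  -2.2] op 0.0393 gf 26.2
```

View pics/s3.png

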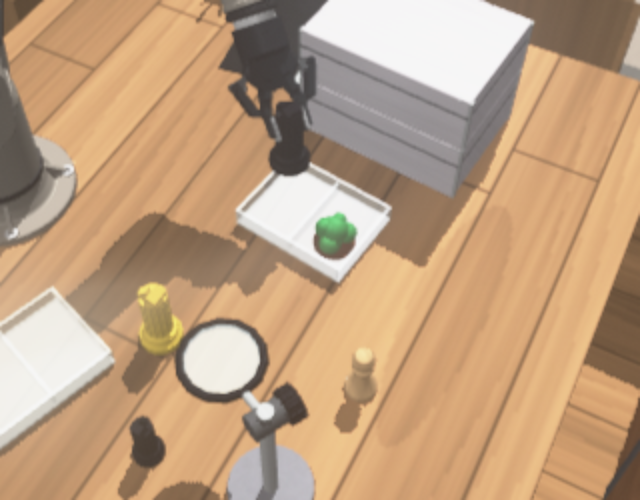

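The column is held upright above the tray's empty compartment (column at 290,135; compartment at 285,210). Next I lower it.

Run:
```python
from h import *
T=np.array([.4393,.189]); A2=145
P=lambda h,b=0:pose([*T,H+h],A2,TH,-1,b)[0]
env.movel(P(.06),velocity=.1)
im,W=cloud('scene')
p=W.reshape(-1,3); p=p[(np.hypot(p[:,0]-T[0],p[:,1]-T[1])<.05)&(p[:,2]>.05)&(p[:,2]<.19)]
b=im.reshape(-1,3)
for lo in np.arange(.06,.19,.02):
    s=p[(p[:,2]>lo)&(p[:,2]<lo+.02)]; print(round(lo,2),len(s),s.mean(0).round(3) if len(s) else '')
env.movel(P(.012),velocity=.05); st()
print(env.movel(P(-.004),velocity=.008,stop_force=3)); st()
env.dwell(.3); st()
im,_=camera('scene'); cv2.imwrite('pics/s4.png',cv2.resize(im[130:280,250:450],(800,600)))
```

```text
0.06 128 [0.45  0.171 0.071]
0.08 88 [0.447 0.174 0.088]
0.1 52 [0.451 0.174 0.11 ]
0.12 68 [0.451 0.176 0.131]
0.14 141 [0.443 0.18  0.15 ]
0.16 223 [0.432 0.189 0.17 ]
0.18 90 [0.435 0.192 0.185]
t 13.06 q [-0.8   0.49 -0.25  2.32  1.24  0.94 -1.15] p [0.4092 0.2102 0.1337] F [-0.5 -0.5 -2.1] op 0.0398 gf 26.2
True
t 14.07 q [-0.8   0.51 -0.25  2.32  1.26  0.93 -1.17] p [0.4091 0.2101 0.1267] F [-1.9  1.   5. ] op 0.0394 gf 26.8
t 14.38 q [-0.8   0.51 -0.25  2.32  1.26  0.93 -1.17] p [0.4091 0.2101 0.1267] F [-0.7  0.1  5.6] op 0.0392 gf 26.8
```

View pics/s4.png

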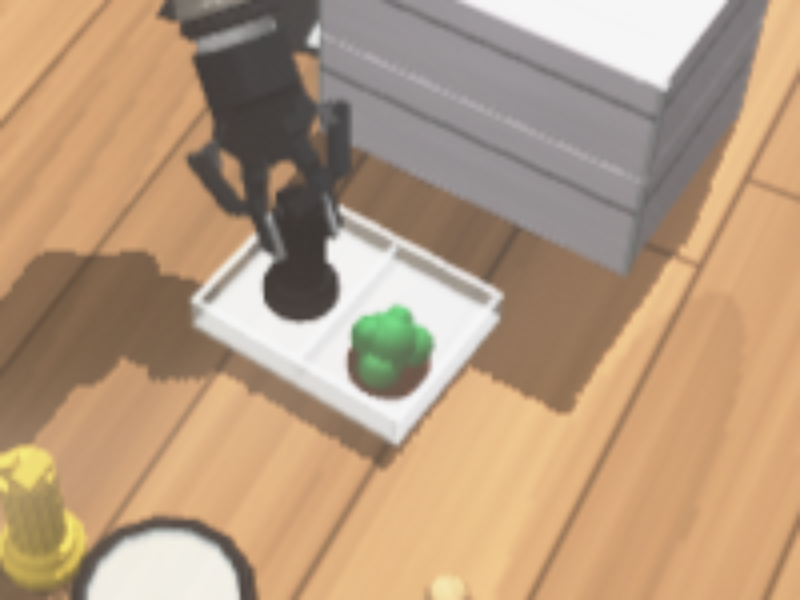

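The column's foot (300,290) sits on the floor in the middle of the empty compartment, clear of the walls. Releasing.

Run:
```python
from h import *
T=np.array([.4393,.189]); A2=145
env.grip(.085); st(); env.dwell(.3)
_,z=rot(A2,TH,-1); p=env.get_state()['tcp_pos']
env.movel(p-z*.05,velocity=.06); env.movel(p-z*.10+[0,0,.12],velocity=.15); st()
# tool-down turned above start of push, out of view
np.set_printoptions(precision=4,suppress=True)
im,W=cloud('top'); np.savez('t4.npz',im=im,W=W)
cv2.imwrite('pics/t4.png',cv2.resize(im[90:260,90:360],(800,504)))
p=W.reshape(-1,3)
def s(x0,x1,y0,y1,z0,z1): return p[(p[:,0]>x0)&(p[:,0]<x1)&(p[:,1]>y0)&(p[:,1]<y1)&(p[:,2]>z0)&(p[:,2]<z1)]
q=s(.34,.62,.05,.29,.031,.039); q=q[(np.hypot(q[:,0]-.53,q[:,1]-.155)>.045)&(np.hypot(q[:,0]-.44,q[:,1]-.19)>.04)]
print('rim',len(q),cv2.minAreaRect(q[:,:2].astype(np.float32)))
q=s(.40,.48,.15,.23,.05,.145); print('col',q.mean(0),q.min(0),q.max(0))
```

```text
t 14.94 q [-0.8   0.51 -0.25  2.32  1.26  0.93 -1.17] p [0.4087 0.2098 0.1261] F [ 0.5  0.7 -0.3] op 0.0850 gf 0.0
t 17.44 q [-0.84  0.13 -0.36  2.19  0.84  1.21 -0.71] p [0.3528 0.2485 0.3185] F [-0.5  0.2  0.2] op 0.0850 gf 0.0
rim 452 ((0.4858980178833008, 0.1806132197380066), (0.15020906925201416, 0.20020349323749542), 82.40672302246094)
col [0.4374 0.1858 0.1186] [0.4182 0.1669 0.0527] [0.4589 0.2085 0.1395]
```

View pics/t4.png

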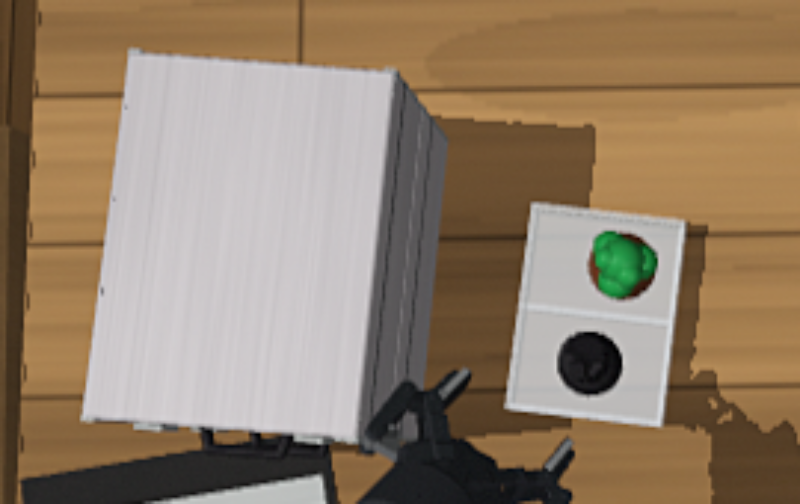

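Run:
```python
from h import *
q,_=rot(-95.1,0,-1); n=np.array([.0892,.996])
S=np.array([.467,.107])-.045*n
j=kin.inverse_kinematics([*S,.28],q); print(j)
env.reach([*S,.28],q); st()
print(env.movel([*S,.10],velocity=.15,stop_force=8), env.movel([*S,.085],velocity=.03,stop_force=5)); st()
print(env.movel([*(S+.03*n),.085],velocity=.03,stop_force=10)); st()
im,_=camera('scene'); cv2.imwrite('pics/s5.png',cv2.resize(im[130:280,250:450],(800,600)))
```

```text
[ 0.71892823  0.37322234 -1.1706113   2.0066796   0.40463231  1.02170312
  2.4072223 ]
t 20.12 q [ 0.72  0.37 -1.17  2.01  0.4   1.02  2.41] p [0.4628 0.0625 0.2799] F [0.5 0.4 0.4] op 0.0848 gf 0.0
False False
t 22.12 q [ 0.43  0.65 -0.86  2.15  0.8   0.69  2.06] p [0.463  0.0623 0.0849] F [0.  0.2 0.9] op 0.0850 gf 0.0
False
t 23.27 q [ 0.36  0.66 -0.86  2.13  0.8   0.71  2.01] p [0.4656 0.0918 0.0849] F [ 0.1 -0.1  0.3] op 0.0848 gf 0.0
```

View pics/s5.png

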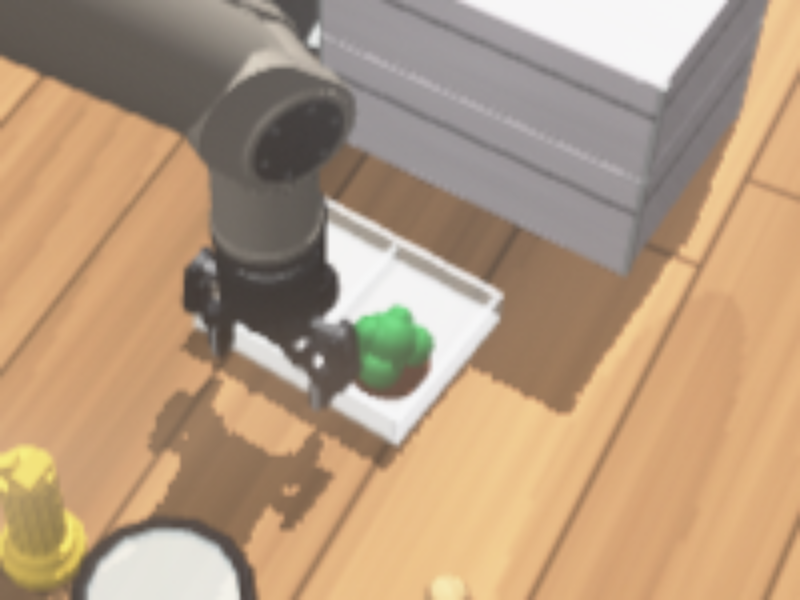

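The open fingers stand just outside the tray's near long side (tips at 215,345 and 320,395), and the column and shrub are undisturbed. Now pushing slowly.

Run:
```python
from h import *
n=np.array([.0892,.996]); S=np.array([.467,.107])-.045*n
print(env.movel([*(S+.05*n),.085],velocity=.02,stop_force=8)); st()
print(env.movel([*(S+.105*n),.085],velocity=.025,stop_force=8)); st()
im,W=cloud('scene'); cv2.imwrite('pics/s6.png',cv2.resize(im[100:250,250:450],(800,600)))
```

```text
True
t 23.79 q [ 0.35  0.67 -0.86  2.13  0.8   0.71  2.  ] p [0.466  0.0958 0.0846] F [ 0.2  0.4 -0.3] op 0.0852 gf 0.0
True
t 24.37 q [ 0.35  0.67 -0.85  2.13  0.8   0.71  1.99] p [0.4655 0.0962 0.0839] F [-0.2  0.9 -0.6] op 0.0850 gf 0.0
```

View pics/s6.png

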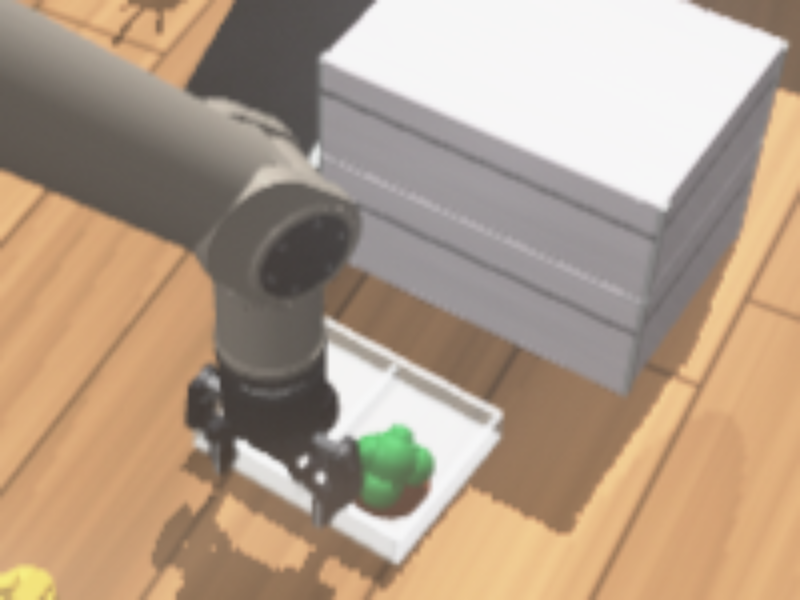

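Run:
```python
from h import *
n=np.array([.0892,.996]); S=np.array([.467,.107])-.045*n
print(env.movel([*(S+.075*n),.085],velocity=.02,stop_force=15)); st()
im,W=cloud('scene'); cv2.imwrite('pics/s7.png',cv2.resize(im[100:250,250:450],(800,600)))
im,W=cloud('top'); p=W.reshape(-1,3)
q=p[(p[:,0]>.34)&(p[:,0]<.62)&(p[:,1]>.15)&(p[:,1]<.325)&(p[:,2]>.031)&(p[:,2]<.039)]
d=(q[:,:2]-[.5276,.4517])@np.array([.0896,.996]); x=(q[:,:2]-[.5276,.4517])@np.array([.996,-.0896])
for lo in np.arange(-.12,.1,.03):
    m=(x>lo)&(x<lo+.03); print(round(lo,2),m.sum(),d[m].max().round(4) if m.any() else '')
```

```text
False
t 26.63 q [ 0.26  0.68 -0.86  2.1   0.8   0.73  1.93] p [0.4697 0.1368 0.085 ] F [-1.3 -4.  -3.9] op 0.0850 gf 1.7
-0.12 115 -0.1589
-0.09 43 -0.1589
-0.06 27 -0.1589
-0.03 39 -0.1594
0.0 26 -0.1589
0.03 28 -0.1597
0.06 72 -0.1593
0.09 0
```

The tray slides with about 4 N and is now parallel to the cases, with roughly 49 mm left.

Run:
```python
from h import *
n=np.array([.0892,.996]); S=np.array([.467,.107])-.045*n
print(env.movel([*(S+.115*n),.085],velocity=.025,stop_force=12)); st()
print(env.movel([*(S+.133*n),.085],velocity=.008,stop_force=8)); st()
im,W=cloud('top'); p=W.reshape(-1,3)
q=p[(p[:,0]>.34)&(p[:,0]<.62)&(p[:,1]>.19)&(p[:,1]<.38)&(p[:,2]>.031)&(p[:,2]<.039)]
d=(q[:,:2]-[.5276,.4517])@np.array([.0896,.996]); x=(q[:,:2]-[.5276,.4517])@np.array([.996,-.0896])
for lo in np.arange(-.12,.1,.03):
    m=(x>lo)&(x<lo+.03)&(d<-.112+.02); print(round(lo,2),m.sum(),d[m].max().round(4) if m.any() else '')
```

```text
False
t 28.48 q [ 0.19  0.7  -0.85  2.06  0.8   0.76  1.87] p [0.4732 0.1766 0.085 ] F [-0.5 -4.  -2.4] op 0.0852 gf 2.0
True
t 29.83 q [ 0.16  0.71 -0.85  2.05  0.8   0.76  1.86] p [0.4739 0.1861 0.0846] F [0.1 0.1 0.2] op 0.0849 gf 0.0
-0.12 121 -0.1089
-0.09 39 -0.1088
-0.06 28 -0.1083
-0.03 34 -0.1086
0.0 22 -0.1088
0.03 29 -0.1086
0.06 65 -0.1092
0.09 4 -0.1098
```

Contact was made where expected and the edge is flush and parallel. Backing off for a check.

Run:
```python
from h import *
n=np.array([.0892,.996]); S=np.array([.467,.107])-.045*n
env.movel([*(S+.07*n),.085],velocity=.08); env.movel([*(S+.05*n),.30],velocity=.2); env.reach([.42,-.02,.40],env.get_state()['orientation']); st()
im,W=cloud('top'); p=W.reshape(-1,3)
q=p[(p[:,0]>.34)&(p[:,0]<.62)&(p[:,1]>.17)&(p[:,1]<.38)&(p[:,2]>.031)&(p[:,2]<.039)]
d=(q[:,:2]-[.5276,.4517])@np.array([.0896,.996]); x=(q[:,:2]-[.5276,.4517])@np.array([.996,-.0896])
for lo in np.arange(-.12,.1,.03):
    m=(x>lo)&(x<lo+.03)&(d<-.09); print(round(lo,2),m.sum(),d[m].min().round(4),d[m].max().round(4))
sc,_=camera('scene')
cv2.imwrite('pics/f.png',np.hstack([cv2.resize(im[90:260,190:360],(400,400)),cv2.resize(sc[100:250,280:430],(400,400))]))
```

```text
t 32.73 q [ 1.22  0.06 -1.33  1.93  0.08  1.21  2.91] p [ 0.4198 -0.0198  0.3994] F [-0.2 -0.6 -0.3] op 0.0850 gf 0.0
-0.12 128 -0.2593 -0.1083
-0.09 60 -0.2594 -0.1089
-0.06 60 -0.2595 -0.1085
-0.03 87 -0.2593 -0.1087
0.0 72 -0.2598 -0.1088
0.03 70 -0.2593 -0.109
0.06 121 -0.2599 -0.1093
0.09 3 -0.11 -0.1098
```

View pics/f.png

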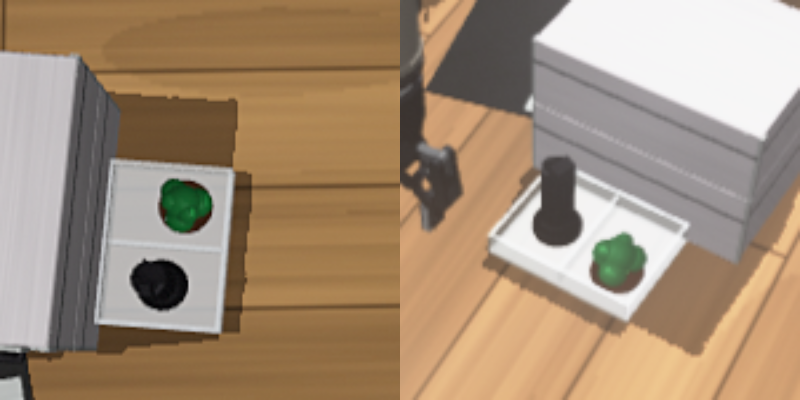

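The tray lies flush against the cases with the column upright (right panel 557,200) and the shrub standing (618,262). Handing in.

```bash
python3 -c "
from h import *
print(job.job_done())"
```

```text
the job is handed in; nothing more can be done
None
```

The job is handed in, but no verdict came back: in the last pictures the column stood upright in the tray's empty compartment, the tray lay flush against the cases, the shrub was still standing and the arm was clear.

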